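# Load the module carrier under the contact leaf of the test jig

## Robot

A 7-joint arm with a two-finger parallel gripper is mounted at the origin on the work surface. World frame = base frame: x ahead of the robot, y to its left, z up, the work surface at z = 0. Lengths are in m, angles in rad, forces in N, time in s.
With the tool pointing down it reaches from about 0.425 to 0.925 m from the base axis. Payload 6.8 kg.
Tool frame: the origin (TCP) lies on the centre line of the jaws, within the pads' length; the fingertips stand 19 mm ahead of it and the grasp point (between the pads) is the TCP; z points along the fingers, y is the line along which they close (so a half turn about z gives the same grasp; the last joint's range is limited). The gripper opens to 85 mm and grips with 20 to 120 N. Pads are 22 mm wide; open, the fingers measure 114 mm over their backs; the gripper's body (76 mm by 85 mm) begins 54 mm behind the grasp point. The pads swing forward as they close: fully open they stand 13 mm farther back than shut.
Start: joints at [0.999, 0.477, 0.022, 1.555, -0.011, 1.109, -0.083], TCP at [0.302, -0.604, 0.25] pointing down, gripper open.
Joint ranges: [-2.96, 2.96], [-0.34, 2.1], [-1.41, 1.46], [0.24, 2.44], [-1.37, 4.51], [0.17, 1.92], [-2.96, 2.96]. Speed limits (rad/s): [2.39, 2.39, 3.14, 3.14, 3.14, 3.14, 3.14].

## Interface

Orientations are given as a rotation vector (axis times angle).
In Python, from bench import r gives the robot as it stands. The module is installed in compiled form; this text tells all that it offers.
- The arm moves only by the tool arm_command, never from a script. Its argument "rows" is a list of rows, each an object of numbers: "fingers": the opening, from -1 (shut) to 1 (fully open); "x", "y", "z": the shift along the tool's x, y, z in m; "ax", "ay", "az": the turn, a rotation vector about the tool's x, y, z in degrees. In form: [{"fingers": .., "x": .., "y": .., "z": .., "ax": .., "ay": .., "az": ..}, ...]. A call has 1 to 10 rows; each row shifts and turns the commanded pose from where the row before left it, along the tool's axes as they then stand; what a row does not reach is not made up. A row lasts 1/12 s, in which the tool goes at most 41.7 mm and 7.16 degrees, less where a joint would pass 70% of its speed; a pose out of reach is approached as far as the arm can. A call is refused whole if a number of a shift passes 0.0417 or a number of a turn 7.16, either way. A call with a gripper value outside its range is refused whole. The fingers move at their own pace and stop on an object; "grip_force" is the grip in N (left out, the last holds). Time passes only in rows, so rows that do not move let the fingers close. It gives the time, the measured TCP pose, the force, the opening and the grip force at its end, in the units of the state.
- r.get_obs(): the state, without advancing time (a new reading comes with each control period).
- r.grab_frame(name): name is "scene" or "top" or "wrist"; returns a dict with "frame" (400x640x3 uint8, red, green, blue), "depth" (400x640 float32, m along the optical axis (not along the pixel's ray), 0 where there is no reading), "K" (3x3 intrinsics, pixels), "world_from_camera" (4x4, takes a point from camera to world coordinates). Camera axes: x right, y down, z forward; pixel columns grow to the right and rows downward; lengths in m; the calibration is good to about 2 mm. The wrist camera is an equidistant fisheye: a pixel r from the principal point sees the ray r / f radians off the axis. A picture is of the moment at which its call begins.
- r.hand_in(): hands the job in; it is judged then, once.
The state is a dict: "clock": time; "joints": joint angles; "qvel": joint speeds; "tau": joint torques, N m; "tcp_pos": TCP position; "orientation": TCP orientation; "contact_force": force on the tool from outside, world axes, zero at the start; "moment": the same for the moment, N m; "grip_width": finger opening in m; "gripper_force": force on a finger pad.
Only numpy, scipy, OpenCV 4.12 (cv2) and the standard library are available. Lean on these libraries where they do the work, as an engineer would, in place of code of your own. Each camera call takes 0.05 s, during which the arm holds its last target. There are 200 camera calls.

## Task

With closed fingertips and without gripping or lifting it, press the module carrier down on the jig's sprung bed and, keeping it pressed down, slide it under the bridge and its leaf spring until its nose is fully home against the end stop. Only then press the push button on the switch box right down, and let go. Leave everything else on the bench where it stands.

Things in the scene. Friction and masses are not known exactly. Their poses are not given: they have to be found in the camera images.
- jig: Fixed test jig: steel base 285 x 104 mm. Origin on the bench surface under the channel's centre line; own +x is the way the carrier slides, z up. Two rails along x, 60 mm apart inside, 76 outside, tops at z 34 mm, from x -171 to 94, with a sprung bed between them. Nothing of the jig stands above the rails at x below 13 mm, so fingertips can work there; bridge, leaf and end stop follow.
- bridge (a point): Centre of the underside of the fixed steel bridge across the channel, at x 21, z 39.5 mm in the jig's frame. The bridge spans x 13 to 29 mm, is 97 mm wide, its top at z 52.5 mm (56 mm over the post screws). It blocks the raised carrier. The leaf spring hangs from its far side.
- home (a point): Middle of the near face of the end stop, at x 75, z 36 mm in the jig's frame (stop top at z 45 mm). The carrier is fully home when its nose touches this face; its origin is then at x +10 mm and its ridge 11 mm short of the bridge.
- carrier: Loose aluminium plate 130 x 56 x 16 mm, 0.1 to 0.2 kg, lying in the channel on the bed, before the bridge, 1 to 3 mm free of each rail. Origin at the centre of its underside, own +x to its nose (along the jig's +x). At the start its origin is 65 to 95 mm before the jig's origin along the jig's x and 28 mm above the bench: its top, at 44 mm, is 4.5 mm too high for the bridge.
- pad (a point): Centre of the open ribbed pad on the carrier's top, behind the ridge: own x -40.5 mm, 16 mm above its underside. The pad runs over own x -65 to -16 mm, full width. Fingertips press down here and push forward on the ridge's rear face.
- ridge (a point): Middle of the top of the carrier's thumb ridge: own x -12 mm, 26 mm above its underside. The ridge is 8 mm long (own x -16 to -8), 44 mm wide, 10 mm high. Before it lies the flat tongue (black inlay, three brass strips) that goes under the bridge.
- nose (a point): Middle of the top front edge of the carrier's nose (own x 65 mm, 16 mm above its underside).
- bed (a joint): Travel in m of the jig's sprung bed: 0 = raised, grows as it is pressed down, 0.009 = bottomed on a hard stop (carrier top then 35 mm above the bench). With the carrier on it, about 7 N starts it down, 11 N at 5 mm, 14 N at the bottom. The carrier clears the bridge from 4.5 mm down; let go under the bridge it stays, pushed up against the bridge.
- leaf (a joint): Angle in rad by which the leaf spring (steel, 36 mm wide, sloping 28 degrees down from the bridge to jig x 61 mm) is lifted: 0 = free, its tip about 29 mm above the bench. The nose lifts it as it slides under, to 0.18 to 0.33; it then bears on the tongue with 4 to 5 N and drags. Friction is about 0.6, so sliding the pressed carrier takes 8 to 14 N.
- switch_box: Fixed painted grey box 85 x 85 x 45 mm, with one round grey push button in a low dark collar in the middle of its top. Origin at the centre of its underside. It stands on the left or the right of the jig; a like box with a black knob bearing a white pointer line (level_box) stands on the other side.
- start_top (a point): Centre of the top face of the push button (30 mm diameter, 67 mm above the bench, 10 mm above its collar); it is pressed straight down.
- start (a joint): Travel in m of the push button: 0 = out, 0.006 = fully down, springs back; 1.5 N starts it, 5 N holds it fully down.
- level_box: Bystander: fixed grey box 85 x 85 x 45 mm with a black knob with a white pointer line (38 mm diameter, 22 mm high) on top. Origin at the centre of its underside.
- screwdriver: Bystander: loose screwdriver about 170 mm long, lying beside the jig on the robot's side. Origin under its middle.
- weight: Bystander: loose steel counterweight, 38 mm diameter, 30 mm high, beyond the jig. Origin at the centre of its underside.
- jar: Bystander: loose clear jar, 48 mm diameter, 45 mm high, beyond the jig. Origin at the centre of its underside.
- mug: Bystander: white mug, 80 mm diameter, 90 mm high, far right. Origin at the centre of its underside.
- cleaner: Bystander: amber bottle, 44 mm diameter, 110 mm high, far left. Origin at the centre of its underside.
- brush: Bystander: loose brush about 160 mm long, lying at the far edge. Origin under its middle.
Mind the look-alikes: they are no part of the job. What is shaped like the carrier but blue is not meant.

How it is judged:
By the outcome, as a careful person would: the job done as asked, in the order asked, and still so for the second after the job is handed in, with the robot touching nothing.
It also fails if it takes over 45 s, if anything falls off the work surface, if the arm or the gripper's body presses on something with over 40 N, if the wrist force passes 120 N, or if a joint passes its speed limit or range.

## Working session

There is one attempt and no reset: what is moved stays moved. The work goes in short steps, Python scripts to look and compute and a tool call to move; the robot and the scene stay as the last step left them, time stands still between calls to the robot, and variables do not carry over. Pictures are saved under pics/ and viewed, at most 10 in all, crops included, and the job is handed in when it is done.

Besides the shell and the picture viewer there is one more tool, called after "Emit:" in YAML: its name, and indented under it one key for each argument. arm_command: Moves the arm, as the interface text tells. Its arguments: {"type":"object","properties":{"rows":{"type":"array"},"grip_force":{"type":"number"}},"required":["rows"]}

```bash
mkdir -p pics; python3 - <<'E'
from bench import r
import cv2,numpy as np,pickle
o=r.get_obs();print(o)
for n in("scene","top"):
    f=r.grab_frame(n);pickle.dump(f,open(n+".pkl","wb"));cv2.imwrite(f"pics/{n}0.png",f["frame"][:,:,::-1]);print(f["K"],f["world_from_camera"])
E
```

```text
{'clock': 0.0, 'joints': array([ 0.99889004,  0.4777998 ,  0.02233299,  1.55644213, -0.01147805,
        1.10930762, -0.08313303]), 'qvel': array([-1.35583882e-03, -5.70880072e-04, -2.12269008e-05, -7.52356089e-04,
        6.76225554e-04, -1.23867869e-03,  8.31154716e-04]), 'tau': array([-1.37397161e-03, -5.96457911e+01,  1.60784908e+00, -2.81197894e+01,
        1.24622765e-02,  9.36476339e-03, -2.23218905e-05]), 'tcp_pos': array([ 0.30170392, -0.60319996,  0.2493297 ]), 'orientation': array([-3.05580091e+00, -7.21639873e-01,  8.90626326e-04]), 'contact_force': array([ 0.46060652, -0.09049692, -0.75069381]), 'moment': array([-0.00029756, -0.06272906,  0.03085568]), 'gripper_force': 0.0, 'grip_width': 0.08508408252565117}
[[374.64098559   0.         323.9540498 ]
 [  0.         374.64098559 194.41420073]
 [  0.           0.           1.        ]] [[ 1.49477859e-01  7.54727029e-01 -6.38782813e-01  1.15838308e+00]
 [ 9.88764946e-01 -1.13768977e-01  9.69561857e-02 -5.80716590e-02]
 [ 5.01786624e-04 -6.46098856e-01 -7.63253573e-01  7.21847165e-01]
 [ 0.00000000e+00  0.00000000e+00  0.00000000e+00  1.00000000e+00]]
[[412.57327367   0.         320.59000113]
 [  0.         412.57327367 193.84134155]
 [  0.           0.           1.        ]] [[-0.02816222 -0.99472803  0.09860542  0.48423613]
 [-0.99940396  0.0299895   0.01709809 -0.0040971 ]
 [-0.01996508 -0.09806513 -0.99497971  1.07851219]
 [ 0.          0.          0.          1.        ]]
```

View pics/top0.png

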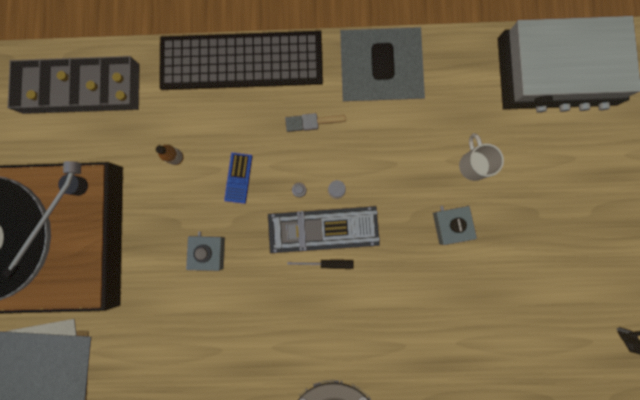

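View pics/scene0.png

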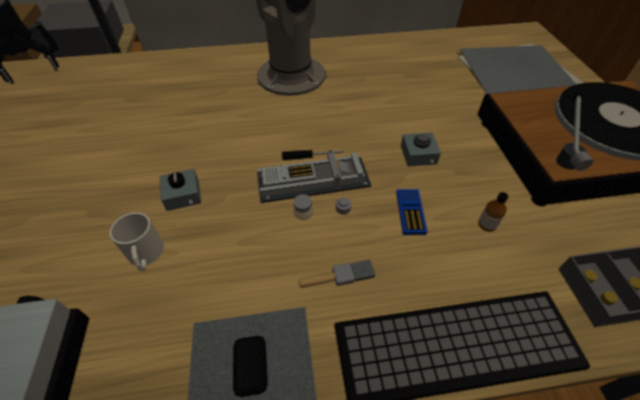

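The top view shows the jig at about (324,230), with the bridge at (302,230). The silver carrier's ridge and pad are right of it, at about (350–375,227), so it slides toward image left (world +y). Possible mix-ups:
- **Carrier:** the silver plate at (345,228), or the blue look-alike at (238,177). I choose the silver one in the jig.
- **Switch box:** the grey button at (204,253), or the black knob with a pointer at (458,226). I choose the one at (204,253).

Next is a close crop with measurements.

```bash
cat > h.py <<'E'
import numpy as np,pickle,cv2
def ray(f,u,v,z):
    K,T=f["K"],f["world_from_camera"]
    d=T[:3,:3]@np.linalg.solve(K,[u,v,1.]);o=T[:3,3]
    return o+d*(z-o[2])/d[2]
def cloud(f):
    K,T=f["K"],f["world_from_camera"];v,u=np.mgrid[:400,:640];d=f["depth"]
    p=np.stack([(u-K[0,2])/K[0,0]*d,(v-K[1,2])/K[1,1]*d,d],-1)
    return p@T[:3,:3].T+T[:3,3]
E
python3 - <<'E'
from h import *
f=pickle.load(open("top.pkl","rb"));P=cloud(f)
im=f["frame"][:,:,::-1]
a=cv2.resize(im[195:275,255:395],None,fx=5.5,fy=5.5,interpolation=cv2.INTER_CUBIC);cv2.imwrite("pics/crop.png",a)
Z=P[...,2]
def rect(m,z,n):
    c,_=cv2.findContours(m.astype(np.uint8),cv2.RETR_EXTERNAL,cv2.CHAIN_APPROX_NONE);c=max(c,key=cv2.contourArea)
    w=np.array([ray(f,u,v,z)[:2] for u,v in c[:,0]],np.float32);print(n,cv2.minAreaRect(w),len(c))
M=np.zeros((400,640),bool);M[195:262,255:395]=1
rect(M&(Z>.006),.012,"jig");rect(M&(Z>.025),.034,"rails")
M[:]=0;M[220:285,175:235]=1;rect(M&(Z>.03),.045,"box");rect(M&(Z>.06),.067,"button")
M[:]=0;M[195:255,425:490]=1;rect(M&(Z>.03),.045,"lvl")
np.set_printoptions(linewidth=250,precision=0,suppress=True)
print((Z[206:256:3,264:386:4]*1000))
E
```

```text
jig ((0.49840691685676575, 0.010987848043441772), (0.10507704317569733, 0.28363627195358276), 2.4053399562835693) 300
rails ((0.4988449811935425, 0.00565965473651886), (0.0984102338552475, 0.2640674114227295), 1.8579540252685547) 425
box ((0.44723597168922424, 0.3091583251953125), (0.08967970311641693, 0.08415748924016953), 88.38999938964844) 133
button ((0.44837486743927, 0.3102535903453827), (0.027456123381853104, 0.029456719756126404), 24.949748992919922) 34
lvl ((0.4995638430118561, -0.31876176595687866), (0.08467359095811844, 0.08784087747335434), 8.87186050415039) 132
[[   1.    1.   -2.   -2.   -3.    1.   -1.   -5.   -1.   -4.    2.   -1.    1.    1.   -2.    5.   -1.   -1.    2.    2.   -1.    3.    0.   -1.   -1.    5.   11.    8.    7.    0.    6.]
 [  -1.    1.   -1.   -0.   -1.   -1.    2.   -1.   -1.   -1.    4.   -2.   -3.   -2.   10.   11.   12.   12.   11.   11.    9.   11.   12.    7.   11.    9.   14.    8.   10.   -0.    2.]
 [   1.   -1.   -0.   -1.    9.    7.    8.    9.   10.   58.   10.    9.    9.    8.    8.   11.   11.    9.   10.   11.    7.   34.   35.  
[... 1994 characters left out ...]
  55.   54.    8.   10.   11.    8.    8.   11.    9.   10.   10.    7.   12.    8.   11.    8.   12.   11.   10.   10.    0.   -0.]
 [   0.   -3.   11.   12.    7.   10.   10.   12.    7.   53.   51.    9.    7.    9.   12.   10.   11.   10.    9.   -1.   -1. 1079.   -3.   -2.   -2.    0.    0.    1.   -0.   -1.   -2.]
 [   0.   -2.    9.    6.   10.   12.   13.   11.    8.    5.    3.   -2.   -3.    4.    1.   -0.    3.    1.   -5.    4.    0.   -1.    3.   -1.   -1.    1.   -2.    2.   -3.    1.    3.]
 [   1.   -2.   -2.    2.   -1.    0.   -1.    1.   -1.    0.    4.    3.   -0.   -2.    0.   -1.    3.   -4.   -0.   -1.    1.    2.    1.    0.   -0.    0.    6.   -1.   -5.    2.   -5.]]
```

View pics/crop.png

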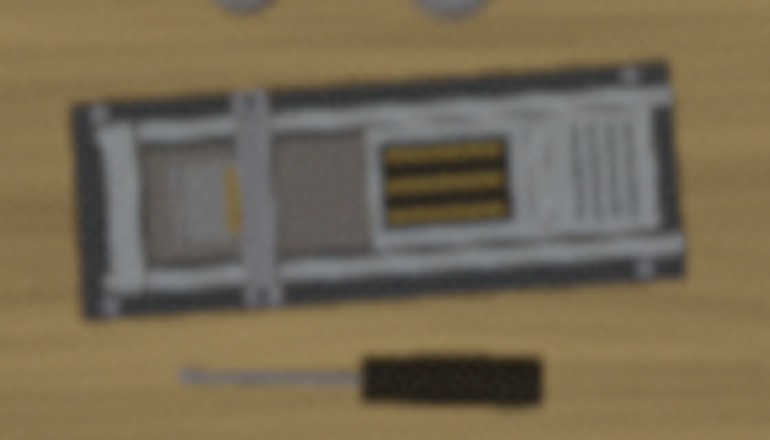

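```bash
python3 - <<'E'
from h import *
f=pickle.load(open("top.pkl","rb"))
a=np.deg2rad(92.3);ex=np.array([np.cos(a),np.sin(a)]);ey=np.array([-ex[1],ex[0]])
def c(u,v,z,n):
    p=ray(f,255+u/5.5-.41,195+v/5.5-.41,z)[:2];print(n,p.round(4),"jig x,y rel:",((p-[.4972,.0442])@ex).round(4),((p-[.4972,.0442])@ey).round(4))
c(370,188,.044,"nose");c(658,165,.044,"rear");c(257,197,.0525,"bridge c");c(140,205,.045,"stop face")
c(388,250,.034,"rail L in/out");c(380,122,.034,"railfar")
# scene view box/nose cross-check
g=pickle.load(open("scene.pkl","rb"));P=cloud(g);Z=P[...,2]
M=np.zeros((400,640),bool);M[125,400]=0;M[125:150,400:445]=1
m=M&(Z>.058)&(Z<.075);print("button scene",P[m].mean(0),m.sum())
# long edges of jig: fit lines of jig base in top view
P=cloud(f);Z=P[...,2];M[:]=0;M[195:262,255:395]=1
m=M&(Z>.04)&(Z<.049)&(P[...,1]<.03);q=P[m][:,:2].astype(np.float32);print("carrier top",cv2.minAreaRect(q),q.mean(0))
E
```

```text
nose [0.499 0.013] jig x,y rel: -0.0313 -0.0005
rear [ 0.5057 -0.118 ] jig x,y rel: -0.1624 -0.0019
bridge c [0.4963 0.0639] jig x,y rel: 0.0197 0.0001
stop face [0.4942 0.1177] jig x,y rel: 0.0735 0.0
rail L in/out [0.4706 0.0057] jig x,y rel: -0.0374 0.0281
railfar [0.5292 0.0077] jig x,y rel: -0.0378 -0.0305
button scene [0.45316497 0.3104838  0.0640324 ] 82
carrier top ((0.5297451615333557, -0.05003731697797775), (0.1096586138010025, 0.12981997430324554), 2.464466094970703) [ 0.50372905 -0.05025358]
```

Emit:
arm_command:
  rows:
    - {"fingers": -1, "az": -6.6}
    - {"fingers": -1, "az": -6.6}
    - {"fingers": -1, "az": -6.6}
    - {"fingers": -1, "az": -6.6}
    - {"fingers": -1, "az": -6.6}
    - {"fingers": -1, "az": -6.6}
    - {"fingers": -1, "az": -6.6}
    - {"fingers": -1, "az": -6.6}
    - {"fingers": -1, "az": -6.6}
    - {"fingers": -1, "az": -6.4}
  grip_force: 60

```text
validation failed for argument at $.ro...
```

Emit:
arm_command:
  rows:
    - {"fingers": -1, "x": 0, "y": 0, "z": 0, "ax": 0, "ay": 0, "az": -6.6}
    - {"fingers": -1, "x": 0, "y": 0, "z": 0, "ax": 0, "ay": 0, "az": -6.6}
    - {"fingers": -1, "x": 0, "y": 0, "z": 0, "ax": 0, "ay": 0, "az": -6.6}
    - {"fingers": -1, "x": 0, "y": 0, "z": 0, "ax": 0, "ay": 0, "az": -6.6}
    - {"fingers": -1, "x": 0, "y": 0, "z": 0, "ax": 0, "ay": 0, "az": -6.6}
    - {"fingers": -1, "x": 0, "y": 0, "z": 0, "ax": 0, "ay": 0, "az": -6.6}
    - {"fingers": -1, "x": 0, "y": 0, "z": 0, "ax": 0, "ay": 0, "az": -6.6}
    - {"fingers": -1, "x": 0, "y": 0, "z": 0, "ax": 0, "ay": 0, "az": -6.6}
    - {"fingers": -1, "x": 0, "y": 0, "z": 0, "ax": 0, "ay": 0, "az": -6.6}
    - {"fingers": -1, "x": 0, "y": 0, "z": 0, "ax": 0, "ay": 0, "az": -6.4}
  grip_force: 60

```text
clock: 0.93
tcp_pos: [0.3017, -0.6034, 0.2497]
orientation: [-2.168, -2.272, -0.0]
contact_force: [-0.5, -0.5, -0.4]
grip_width: -0.0003
gripper_force: 0.0
```

Emit:
arm_command:
  rows:
    - {"fingers": -1, "x": 0.032, "y": 0.014, "z": 0, "ax": 0, "ay": 0, "az": 0}
    - {"fingers": -1, "x": 0.032, "y": 0.014, "z": 0, "ax": 0, "ay": 0, "az": 0}
    - {"fingers": -1, "x": 0.032, "y": 0.014, "z": 0, "ax": 0, "ay": 0, "az": 0}
    - {"fingers": -1, "x": 0.032, "y": 0.014, "z": 0, "ax": 0, "ay": 0, "az": 0}
    - {"fingers": -1, "x": 0.032, "y": 0.014, "z": 0, "ax": 0, "ay": 0, "az": 0}
    - {"fingers": -1, "x": 0.032, "y": 0.014, "z": 0, "ax": 0, "ay": 0, "az": 0}
    - {"fingers": -1, "x": 0.032, "y": 0.014, "z": 0, "ax": 0, "ay": 0, "az": 0}
    - {"fingers": -1, "x": 0.032, "y": 0.014, "z": 0, "ax": 0, "ay": 0, "az": 0}
    - {"fingers": -1, "x": 0.032, "y": 0.014, "z": 0, "ax": 0, "ay": 0, "az": 0}
    - {"fingers": -1, "x": 0.032, "y": 0.014, "z": 0, "ax": 0, "ay": 0, "az": 0}

```text
clock: 1.77
tcp_pos: [0.4286, -0.2765, 0.2501]
orientation: [-2.175, -2.267, 0.0]
contact_force: [-0.1, -0.2, -0.2]
grip_width: 0.0001
gripper_force: 0.0
```

Emit:
arm_command:
  rows:
    - {"fingers": -1, "x": 0.032, "y": 0.014, "z": 0, "ax": 0, "ay": 0, "az": 0}
    - {"fingers": -1, "x": 0.032, "y": 0.014, "z": 0, "ax": 0, "ay": 0, "az": 0}
    - {"fingers": -1, "x": 0.032, "y": 0.014, "z": 0, "ax": 0, "ay": 0, "az": 0}
    - {"fingers": -1, "x": 0.032, "y": 0.014, "z": 0.03, "ax": 0, "ay": 0, "az": 0}
    - {"fingers": -1, "x": 0.032, "y": 0.014, "z": 0.03, "ax": 0, "ay": 0, "az": 0}
    - {"fingers": -1, "x": 0.015, "y": 0.014, "z": 0.03, "ax": 0, "ay": 0, "az": 0}
    - {"fingers": -1, "x": 0.008, "y": 0, "z": 0.03, "ax": 0, "ay": 0, "az": 0}
    - {"fingers": -1, "x": 0, "y": 0, "z": 0, "ax": 0, "ay": 0, "az": 0}
    - {"fingers": -1, "x": 0, "y": 0, "z": 0, "ax": 0, "ay": 0, "az": 0}

```text
clock: 2.52
tcp_pos: [0.5011, -0.0978, 0.135]
orientation: [-2.171, -2.266, 0.004]
contact_force: [0.2, 0.0, 1.0]
grip_width: 0.0001
gripper_force: 0.0
```

```bash
python3 - <<'E'
from bench import r
import cv2,pickle
print(r.get_obs())
f=r.grab_frame("wrist");pickle.dump(f,open("w.pkl","wb"));cv2.imwrite("pics/w1.png",f["frame"][:,:,::-1]);print(f["K"],f["world_from_camera"])
E
```

```text
{'clock': 2.5167, 'joints': array([ 0.4491689 ,  0.39989069, -0.45982086,  2.02073476,  0.24770575,
        0.7786603 , -0.11494062]), 'qvel': array([ 0.02894061, -0.04770566,  0.00668645, -0.04369374, -0.00270501,
        0.00853377,  0.00648489]), 'tau': array([-1.40061311e+00, -4.34692311e+01, -4.43793476e+00, -2.00847673e+01,
        2.22776388e-02, -1.67028671e-01, -1.65011720e-01]), 'tcp_pos': array([ 0.50113545, -0.09777895,  0.13495081]), 'orientation': array([-2.17101048, -2.2658066 ,  0.00389894]), 'contact_force': array([1.86951728e-01, 2.67468770e-04, 1.02530724e+00]), 'moment': array([-0.04364743,  0.03017091, -0.0166601 ]), 'gripper_force': 0.0, 'grip_width': 7.02845100078199e-05}
[[309.70691629   0.         317.60735942]
 [  0.         309.70691629 203.64130276]
 [  0.           0.           1.        ]] [[ 0.99910604  0.04140796  0.00851529  0.49874956]
 [ 0.04210837 -0.95694542 -0.28719741 -0.02505989]
 [-0.00374359  0.28729923 -0.95783357  0.25814937]
 [ 0.          0.          0.          1.        ]]
```

View pics/w1.png

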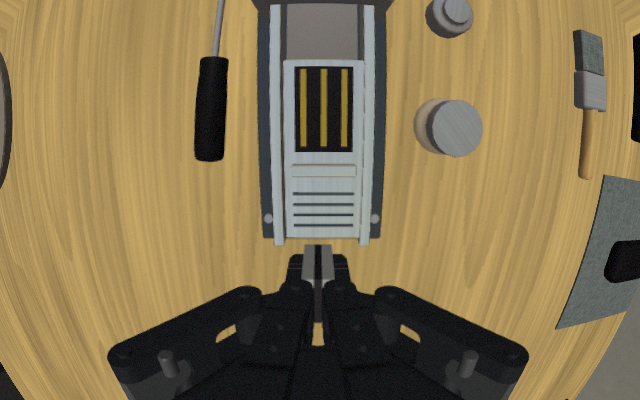

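The wrist view shows the carrier nose at row 62, the brass strips at rows 66–150, the ridge at rows 165–177 and the pad ribs at rows 193–225. The carrier's rear edge is at row 237 (columns 286–363), and the closed fingertips are below it at (318,250).

```bash
cat >> h.py <<'E'
def fray(f,u,v,z):
    K,T=f["K"],f["world_from_camera"];a=np.array([(u-K[0,2]),(v-K[1,2])])/K[0,0];t=np.linalg.norm(a)
    d=T[:3,:3]@np.r_[a/t*np.sin(t),np.cos(t)];o=T[:3,3];return o+d*(z-o[2])/d[2]
E
python3 - <<'E'
from h import *
f=pickle.load(open("w.pkl","rb"))
for n,u,v,z in[("nose",323,61,.044),("ridge rear top",324,177,.054),("ridge front",324,165,.054),("rear",325,237,.044),("rearL",286,237,.044),("rearR",363,237,.044),("noseL",284,61,.044),("noseR",363,61,.044),("railL",271,150,.034),("railR",374,150,.034),("railL0",273,20,.034),("railR0",372,20,.034),("railL2",275,240,.034),("railR2",366,240,.034),("tip",318,247,.116)]:
    print(n,fray(f,u,v,z).round(4))
E
```

```text
nose [0.5001 0.0116 0.044 ]
ridge rear top [ 0.5041 -0.0674  0.054 ]
ridge front [ 0.5037 -0.0592  0.054 ]
rear [ 0.5073 -0.1151  0.044 ]
rearL [ 0.478  -0.1165  0.044 ]
rearR [ 0.536 -0.114  0.044]
noseL [0.4736 0.0109 0.044 ]
noseR [0.5273 0.0134 0.044 ]
railL [ 0.465  -0.0528  0.034 ]
railR [ 0.5403 -0.0495  0.034 ]
railL0 [0.4629 0.0442 0.034 ]
railR0 [0.5341 0.0476 0.034 ]
railL2 [ 0.4683 -0.1238  0.034 ]
railR2 [ 0.5404 -0.1207  0.034 ]
tip [ 0.5012 -0.0905  0.116 ]
```

Emit:
arm_command:
  rows:
    - {"fingers": -1, "x": 0.014, "y": 0.004, "z": 0.02, "ax": 0, "ay": 0, "az": 0}
    - {"fingers": -1, "x": 0, "y": 0, "z": 0.02, "ax": 0, "ay": 0, "az": 0}
    - {"fingers": -1, "x": 0, "y": 0, "z": 0.02, "ax": 0, "ay": 0, "az": 0}
    - {"fingers": -1, "x": 0, "y": 0, "z": 0.005, "ax": 0, "ay": 0, "az": 0}
    - {"fingers": -1, "x": 0, "y": 0, "z": 0, "ax": 0, "ay": 0, "az": 0}
    - {"fingers": -1, "x": 0, "y": 0, "z": 0, "ax": 0, "ay": 0, "az": 0}
    - {"fingers": -1, "x": 0, "y": 0, "z": 0, "ax": 0, "ay": 0, "az": 0}

```text
clock: 3.15
tcp_pos: [0.5072, -0.0846, 0.0728]
orientation: [2.174, 2.264, 0.002]
contact_force: [-1.2, -0.1, 0.8]
grip_width: -0.0
gripper_force: 0.0
```

```bash
python3 - <<'E'
from bench import r
import cv2,pickle
f=r.grab_frame("wrist");pickle.dump(f,open("w.pkl","wb"));cv2.imwrite("pics/w2.png",cv2.resize(f["frame"][100:320,200:440,::-1],None,fx=2.5,fy=2.5))
E
```

```text
(no output)
```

View pics/w2.png

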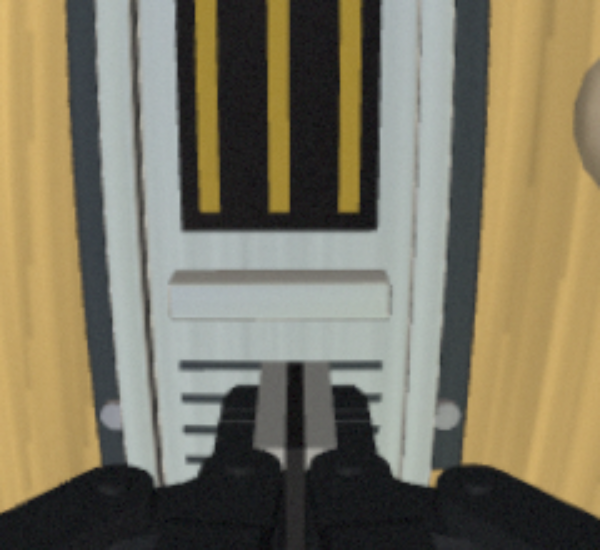

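The fingertips hang over the pad at crop (295,362), about 5 mm behind the ridge's rear face (row 318) and 3 mm right of the carrier's centre line (column 281). I'll shift left and press.

Emit:
arm_command:
  rows:
    - {"fingers": -1, "x": 0, "y": -0.003, "z": 0.006, "ax": 0, "ay": 0, "az": 0}
    - {"fingers": -1, "x": 0, "y": 0, "z": 0.003, "ax": 0, "ay": 0, "az": 0}
    - {"fingers": -1, "x": 0, "y": 0, "z": 0.003, "ax": 0, "ay": 0, "az": 0}
    - {"fingers": -1, "x": 0, "y": 0, "z": 0.003, "ax": 0, "ay": 0, "az": 0}
    - {"fingers": -1, "x": 0, "y": 0, "z": 0, "ax": 0, "ay": 0, "az": 0}
    - {"fingers": -1, "x": 0, "y": 0, "z": 0, "ax": 0, "ay": 0, "az": 0}

```text
clock: 3.7
tcp_pos: [0.5031, -0.0844, 0.0566]
orientation: [2.175, 2.266, -0.001]
contact_force: [-3.3, -0.9, 12.0]
grip_width: 0.0
gripper_force: 6.0
```

Emit:
arm_command:
  rows:
    - {"fingers": -1, "x": 0, "y": 0, "z": 0.002, "ax": 0, "ay": 0, "az": 0}
    - {"fingers": -1, "x": 0, "y": 0, "z": 0, "ax": 0, "ay": 0, "az": 0}
    - {"fingers": -1, "x": 0, "y": 0, "z": 0, "ax": 0, "ay": 0, "az": 0}

```text
clock: 3.95
tcp_pos: [0.503, -0.0844, 0.0548]
orientation: [2.175, 2.266, -0.001]
contact_force: [-2.9, -0.7, 13.7]
grip_width: 0.0
gripper_force: 6.8
```

Emit:
arm_command:
  rows:
    - {"fingers": -1, "x": 0.003, "y": 0, "z": 0, "ax": 0, "ay": 0, "az": 0}
    - {"fingers": -1, "x": 0.003, "y": 0, "z": 0, "ax": 0, "ay": 0, "az": 0}
    - {"fingers": -1, "x": 0.003, "y": 0, "z": 0, "ax": 0, "ay": 0, "az": 0}
    - {"fingers": -1, "x": 0.003, "y": 0, "z": 0, "ax": 0, "ay": 0, "az": 0}
    - {"fingers": -1, "x": 0.003, "y": 0, "z": 0, "ax": 0, "ay": 0, "az": 0}
    - {"fingers": -1, "x": 0.003, "y": 0, "z": 0, "ax": 0, "ay": 0, "az": 0}

```text
clock: 4.45
tcp_pos: [0.5037, -0.0697, 0.0554]
orientation: [2.175, 2.26, -0.002]
contact_force: [0.4, -9.5, 12.8]
grip_width: -0.0
gripper_force: 6.6
```

Emit:
arm_command:
  rows:
    - {"fingers": -1, "x": 0.003, "y": 0, "z": 0.0006, "ax": 0, "ay": 0, "az": 0}
    - {"fingers": -1, "x": 0.003, "y": 0, "z": 0, "ax": 0, "ay": 0, "az": 0}
    - {"fingers": -1, "x": 0.003, "y": 0, "z": 0, "ax": 0, "ay": 0, "az": 0}
    - {"fingers": -1, "x": 0.003, "y": 0, "z": 0, "ax": 0, "ay": 0, "az": 0}
    - {"fingers": -1, "x": 0.003, "y": 0, "z": 0, "ax": 0, "ay": 0, "az": 0}
    - {"fingers": -1, "x": 0.003, "y": 0, "z": 0, "ax": 0, "ay": 0, "az": 0}
    - {"fingers": -1, "x": 0.003, "y": 0, "z": 0, "ax": 0, "ay": 0, "az": 0}
    - {"fingers": -1, "x": 0.003, "y": 0, "z": 0, "ax": 0, "ay": 0, "az": 0}

```text
clock: 5.12
tcp_pos: [0.5027, -0.0457, 0.0548]
orientation: [2.175, 2.26, -0.002]
contact_force: [-0.5, -9.5, 14.9]
grip_width: 0.0
gripper_force: 7.9
```

Emit:
arm_command:
  rows:
    - {"fingers": -1, "x": 0.003, "y": 0, "z": 0, "ax": 0, "ay": 0, "az": 0}
    - {"fingers": -1, "x": 0.003, "y": 0, "z": 0, "ax": 0, "ay": 0, "az": 0}
    - {"fingers": -1, "x": 0.003, "y": 0, "z": 0, "ax": 0, "ay": 0, "az": 0}
    - {"fingers": -1, "x": 0.003, "y": 0, "z": 0, "ax": 0, "ay": 0, "az": 0}
    - {"fingers": -1, "x": 0.003, "y": 0, "z": 0, "ax": 0, "ay": 0, "az": 0}
    - {"fingers": -1, "x": 0.003, "y": 0, "z": 0, "ax": 0, "ay": 0, "az": 0}
    - {"fingers": -1, "x": 0.003, "y": 0, "z": 0, "ax": 0, "ay": 0, "az": 0}
    - {"fingers": -1, "x": 0.003, "y": 0, "z": 0, "ax": 0, "ay": 0, "az": 0}

```text
clock: 5.78
tcp_pos: [0.5017, -0.0216, 0.0547]
orientation: [2.175, 2.26, -0.003]
contact_force: [-0.7, -10.0, 13.8]
grip_width: -0.0002
gripper_force: 8.0
```

Emit:
arm_command:
  rows:
    - {"fingers": -1, "x": 0.003, "y": 0, "z": 0, "ax": 0, "ay": 0, "az": 0}
    - {"fingers": -1, "x": 0.003, "y": 0, "z": 0, "ax": 0, "ay": 0, "az": 0}
    - {"fingers": -1, "x": 0.003, "y": 0, "z": 0, "ax": 0, "ay": 0, "az": 0}
    - {"fingers": -1, "x": 0.003, "y": 0, "z": 0, "ax": 0, "ay": 0, "az": 0}
    - {"fingers": -1, "x": 0.003, "y": 0, "z": 0, "ax": 0, "ay": 0, "az": 0}
    - {"fingers": -1, "x": 0.003, "y": 0, "z": 0, "ax": 0, "ay": 0, "az": 0}
    - {"fingers": -1, "x": 0.003, "y": 0, "z": 0, "ax": 0, "ay": 0, "az": 0}
    - {"fingers": -1, "x": 0.003, "y": 0, "z": 0, "ax": 0, "ay": 0, "az": 0}

```text
clock: 6.45
tcp_pos: [0.5007, 0.0017, 0.0545]
orientation: [2.175, 2.26, -0.004]
contact_force: [0.5, -13.9, 12.8]
grip_width: -0.0
gripper_force: 7.7
```

```bash
python3 - <<'E'
from bench import r
import cv2,pickle
f=r.grab_frame("wrist");pickle.dump(f,open("w.pkl","wb"));cv2.imwrite("pics/w3.png",cv2.resize(f["frame"][20:320,180:460,::-1],None,fx=2,fy=2))
E
```

```text
(no output)
```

View pics/w3.png

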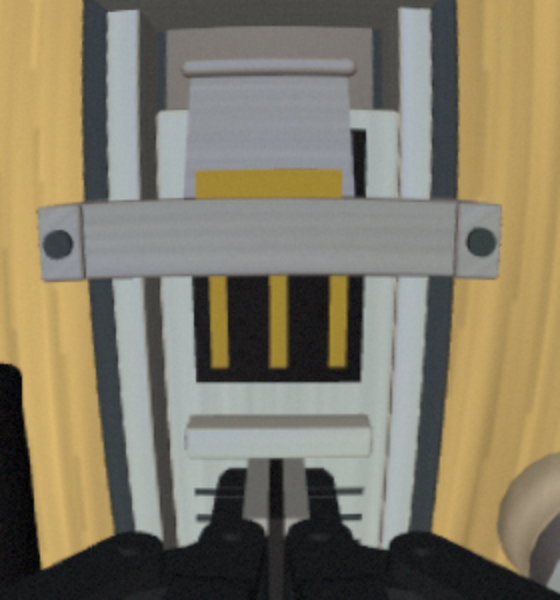

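The nose (crop row 112) is past the bridge and lifting the leaf. The ridge is at rows 415–455 with the fingertips against its rear face. I'll keep going, more gently.

Emit:
arm_command:
  rows:
    - {"fingers": -1, "x": 0.0025, "y": 0, "z": 0, "ax": 0, "ay": 0, "az": 0}
    - {"fingers": -1, "x": 0.0025, "y": 0, "z": 0, "ax": 0, "ay": 0, "az": 0}
    - {"fingers": -1, "x": 0.0025, "y": 0, "z": 0, "ax": 0, "ay": 0, "az": 0}
    - {"fingers": -1, "x": 0.0025, "y": 0, "z": 0, "ax": 0, "ay": 0, "az": 0}
    - {"fingers": -1, "x": 0.0025, "y": 0, "z": 0, "ax": 0, "ay": 0, "az": 0}
    - {"fingers": -1, "x": 0.0025, "y": 0, "z": 0, "ax": 0, "ay": 0, "az": 0}
    - {"fingers": -1, "x": 0.0025, "y": 0, "z": 0, "ax": 0, "ay": 0, "az": 0}

```text
clock: 7.08
tcp_pos: [0.4997, 0.019, 0.0543]
orientation: [2.176, 2.26, -0.005]
contact_force: [1.8, -11.8, 11.4]
grip_width: -0.0001
gripper_force: 8.5
```

Emit:
arm_command:
  rows:
    - {"fingers": -1, "x": 0.002, "y": 0, "z": 0, "ax": 0, "ay": 0, "az": 0}
    - {"fingers": -1, "x": 0.002, "y": 0, "z": 0, "ax": 0, "ay": 0, "az": 0}

```text
clock: 7.25
tcp_pos: [0.4995, 0.0231, 0.0542]
orientation: [2.176, 2.26, -0.005]
contact_force: [0.4, -12.3, 11.0]
grip_width: -0.0004
gripper_force: 8.6
```

Emit:
arm_command:
  rows:
    - {"fingers": -1, "x": 0.0015, "y": 0, "z": 0, "ax": 0, "ay": 0, "az": 0}
    - {"fingers": -1, "x": 0.0015, "y": 0, "z": 0, "ax": 0, "ay": 0, "az": 0}

```text
clock: 7.42
tcp_pos: [0.4993, 0.0261, 0.0542]
orientation: [2.176, 2.26, -0.005]
contact_force: [-0.1, -11.2, 11.0]
grip_width: 0.0002
gripper_force: 8.6
```

Emit:
arm_command:
  rows:
    - {"fingers": -1, "x": 0.0015, "y": 0, "z": 0, "ax": 0, "ay": 0, "az": 0}
    - {"fingers": -1, "x": 0.001, "y": 0, "z": 0, "ax": 0, "ay": 0, "az": 0}

```text
clock: 7.58
tcp_pos: [0.4992, 0.0271, 0.0542]
orientation: [2.176, 2.258, -0.007]
contact_force: [2.4, -16.7, 12.3]
grip_width: -0.0001
gripper_force: 11.4
```

Force is rising and it's stalling. A little more to make sure.

Emit:
arm_command:
  rows:
    - {"fingers": -1, "x": 0.001, "y": 0, "z": 0, "ax": 0, "ay": 0, "az": 0}
    - {"fingers": -1, "x": 0.001, "y": 0, "z": 0, "ax": 0, "ay": 0, "az": 0}
    - {"fingers": -1, "x": 0, "y": 0, "z": 0, "ax": 0, "ay": 0, "az": 0}

```text
clock: 7.83
tcp_pos: [0.4992, 0.0272, 0.0542]
orientation: [2.177, 2.255, -0.01]
contact_force: [1.0, -20.1, 12.7]
grip_width: 0.0
gripper_force: 12.7
```

```bash
python3 - <<'E'
from bench import r
import cv2,pickle
f=r.grab_frame("wrist");pickle.dump(f,open("w.pkl","wb"));cv2.imwrite("pics/w4.png",cv2.resize(f["frame"][20:320,180:460,::-1],None,fx=2,fy=2))
E
```

```text
(no output)
```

View pics/w4.png

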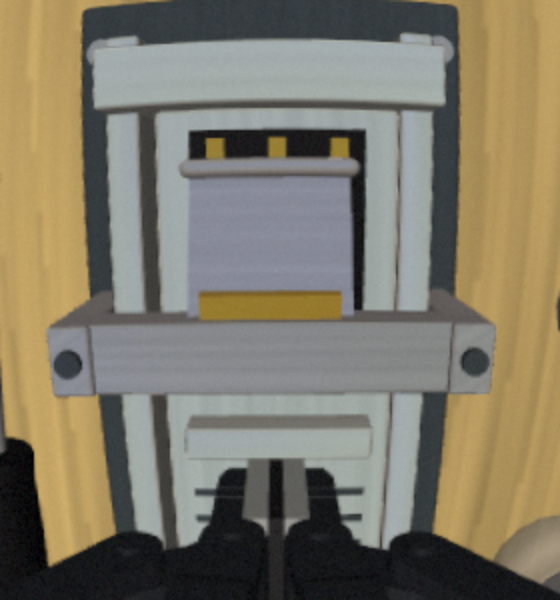

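The carrier is home: its nose (crop row 110) is against the stop with no gap, and the push stalled at 20 N. I'll relax the forward push, lift straight up and check again.

Emit:
arm_command:
  rows:
    - {"fingers": -1, "x": -0.0015, "y": 0, "z": 0, "ax": 0, "ay": 0, "az": 0}
    - {"fingers": -1, "x": 0, "y": 0, "z": -0.003, "ax": 0, "ay": 0, "az": 0}
    - {"fingers": -1, "x": 0, "y": 0, "z": -0.003, "ax": 0, "ay": 0, "az": 0}
    - {"fingers": -1, "x": 0, "y": 0, "z": -0.004, "ax": 0, "ay": 0, "az": 0}
    - {"fingers": -1, "x": 0, "y": 0, "z": -0.015, "ax": 0, "ay": 0, "az": 0}
    - {"fingers": -1, "x": 0, "y": 0, "z": -0.03, "ax": 0, "ay": 0, "az": 0}
    - {"fingers": -1, "x": 0, "y": 0, "z": -0.03, "ax": 0, "ay": 0, "az": 0}
    - {"fingers": -1, "x": 0, "y": 0, "z": -0.02, "ax": 0, "ay": 0, "az": 0}
    - {"fingers": -1, "x": 0, "y": 0, "z": 0, "ax": 0, "ay": 0, "az": 0}

```text
clock: 8.63
tcp_pos: [0.5005, 0.0339, 0.1622]
orientation: [2.172, 2.263, 0.008]
contact_force: [0.9, -1.0, 0.2]
grip_width: -0.0002
gripper_force: 0.0
```

```bash
python3 - <<'E'
from bench import r
import cv2,pickle
f=r.grab_frame("wrist");pickle.dump(f,open("w.pkl","wb"));cv2.imwrite("pics/w5.png",cv2.resize(f["frame"][60:260,200:440,::-1],None,fx=3,fy=3))
E
```

```text
(no output)
```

View pics/w5.png

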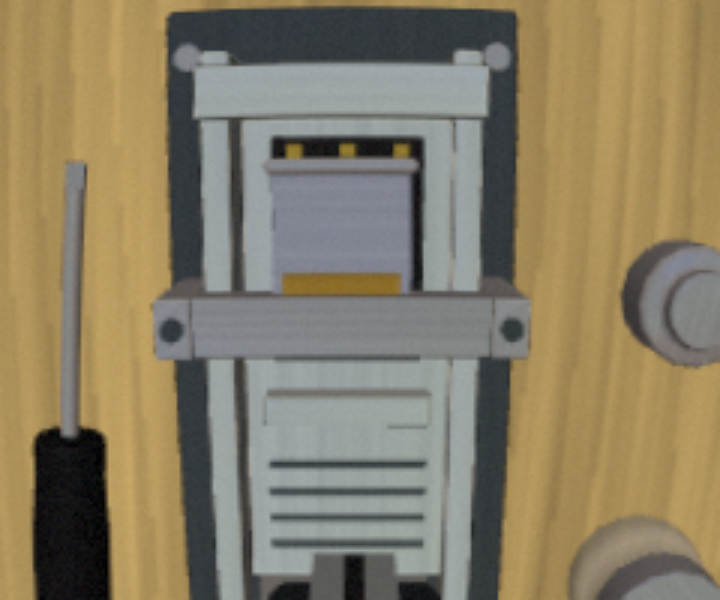

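Emit:
arm_command:
  rows:
    - {"fingers": -1, "x": 0.035, "y": -0.005, "z": 0, "ax": 0, "ay": 0, "az": 0}
    - {"fingers": -1, "x": 0.035, "y": -0.005, "z": 0, "ax": 0, "ay": 0, "az": 0}
    - {"fingers": -1, "x": 0.035, "y": -0.005, "z": 0, "ax": 0, "ay": 0, "az": 0}
    - {"fingers": -1, "x": 0.035, "y": -0.005, "z": 0, "ax": 0, "ay": 0, "az": 0}
    - {"fingers": -1, "x": 0.035, "y": -0.005, "z": 0, "ax": 0, "ay": 0, "az": 0}
    - {"fingers": -1, "x": 0.035, "y": -0.005, "z": 0, "ax": 0, "ay": 0, "az": 0}
    - {"fingers": -1, "x": 0.035, "y": -0.005, "z": 0, "ax": 0, "ay": 0, "az": 0}
    - {"fingers": -1, "x": 0.033, "y": -0.005, "z": 0, "ax": 0, "ay": 0, "az": 0}
    - {"fingers": -1, "x": 0, "y": 0, "z": 0, "ax": 0, "ay": 0, "az": 0}
    - {"fingers": -1, "x": 0, "y": 0, "z": 0, "ax": 0, "ay": 0, "az": 0}

```text
clock: 9.52
tcp_pos: [0.4449, 0.3113, 0.157]
orientation: [-2.169, -2.271, 0.003]
contact_force: [0.5, -0.4, 0.4]
grip_width: 0.0001
gripper_force: 0.0
```

```bash
python3 - <<'E'
from h import *
from bench import r
f=pickle.load(open("w.pkl","rb"))
c=lambda u,v:(200+u/3-.33,60+v/3-.33)
for n,u,v,z in[("stop top near edge",340,117,.045),("nose",340,121,.0395),("ridge rear",345,427,.0495),("ridge front",345,393,.0495),("rear",345,575,.0395)]: print(n,fray(f,*c(u,v),z).round(4))
f=r.grab_frame("wrist");cv2.imwrite("pics/w6.png",f["frame"][:,:,::-1]);pickle.dump(f,open("w6.pkl","wb"))
print(r.get_obs()["tcp_pos"],r.get_obs()["orientation"])
E
```

```text
stop top near edge [0.4947 0.1178 0.045 ]
nose [0.4947 0.117  0.0395]
ridge rear [0.4991 0.0371 0.0495]
ridge front [0.4987 0.0464 0.0495]
rear [ 0.5009 -0.0109  0.0395]
[0.44572392 0.30920669 0.15695679] [-2.17284423 -2.26855171  0.00404728]
```

View pics/w6.png

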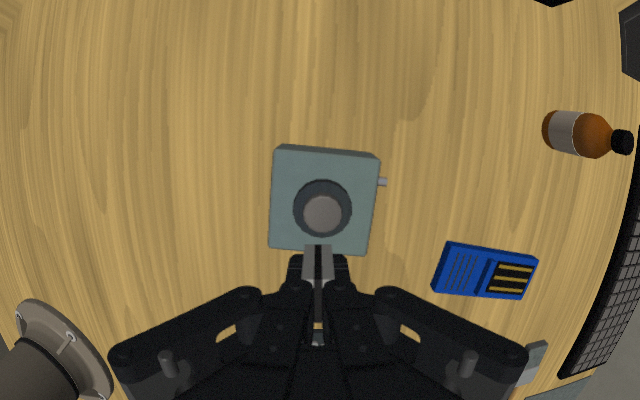

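The carrier is home: its nose measures 0.117 and the stop face 0.1178. The grey round button is at pixel (323,213) on its box.

```bash
python3 - <<'E'
from h import *
f=pickle.load(open("w6.pkl","rb"));print(fray(f,322.5,214,.067),fray(f,322.5,208,.057))
E
```

```text
[0.44845187 0.31236313 0.067     ] [0.44851463 0.31377547 0.057     ]
```

Emit:
arm_command:
  rows:
    - {"fingers": -1, "x": 0.002, "y": 0.003, "z": 0.02, "ax": 0, "ay": 0, "az": 0}
    - {"fingers": -1, "x": 0, "y": 0, "z": 0.02, "ax": 0, "ay": 0, "az": 0}
    - {"fingers": -1, "x": 0, "y": 0, "z": 0.015, "ax": 0, "ay": 0, "az": 0}
    - {"fingers": -1, "x": 0, "y": 0, "z": 0.008, "ax": 0, "ay": 0, "az": 0}
    - {"fingers": -1, "x": 0, "y": 0, "z": 0, "ax": 0, "ay": 0, "az": 0}
    - {"fingers": -1, "x": 0, "y": 0, "z": 0, "ax": 0, "ay": 0, "az": 0}

```text
clock: 10.07
tcp_pos: [0.4497, 0.3105, 0.0951]
orientation: [2.176, 2.265, -0.002]
contact_force: [0.1, 0.0, 0.0]
grip_width: 0.0003
gripper_force: 0.0
```

Emit:
arm_command:
  rows:
    - {"fingers": -1, "x": 0, "y": 0, "z": 0.004, "ax": 0, "ay": 0, "az": 0}
    - {"fingers": -1, "x": 0, "y": 0, "z": 0.004, "ax": 0, "ay": 0, "az": 0}
    - {"fingers": -1, "x": 0, "y": 0, "z": 0.003, "ax": 0, "ay": 0, "az": 0}
    - {"fingers": -1, "x": 0, "y": 0, "z": 0.002, "ax": 0, "ay": 0, "az": 0}
    - {"fingers": -1, "x": 0, "y": 0, "z": 0.001, "ax": 0, "ay": 0, "az": 0}
    - {"fingers": -1, "x": 0, "y": 0, "z": 0, "ax": 0, "ay": 0, "az": 0}
    - {"fingers": -1, "x": 0, "y": 0, "z": 0, "ax": 0, "ay": 0, "az": 0}

```text
clock: 10.65
tcp_pos: [0.4501, 0.3118, 0.0818]
orientation: [2.175, 2.266, 0.001]
contact_force: [2.3, -1.3, 3.3]
grip_width: 0.0002
gripper_force: 1.9
```

Emit:
arm_command:
  rows:
    - {"fingers": -1, "x": 0, "y": 0, "z": 0.001, "ax": 0, "ay": 0, "az": 0}
    - {"fingers": -1, "x": 0, "y": 0, "z": 0.001, "ax": 0, "ay": 0, "az": 0}
    - {"fingers": -1, "x": 0, "y": 0, "z": 0.001, "ax": 0, "ay": 0, "az": 0}
    - {"fingers": -1, "x": 0, "y": 0, "z": 0, "ax": 0, "ay": 0, "az": 0}
    - {"fingers": -1, "x": 0, "y": 0, "z": 0, "ax": 0, "ay": 0, "az": 0}

```text
clock: 11.07
tcp_pos: [0.4501, 0.3118, 0.0799]
orientation: [2.174, 2.266, 0.001]
contact_force: [-1.8, -3.6, 18.3]
grip_width: 0.0002
gripper_force: 8.8
```

The button has bottomed: 18 N with the tips at z 0.061. I'll let go and retreat.

Emit:
arm_command:
  rows:
    - {"fingers": -1, "x": 0, "y": 0, "z": -0.005, "ax": 0, "ay": 0, "az": 0}
    - {"fingers": -1, "x": 0, "y": 0, "z": -0.01, "ax": 0, "ay": 0, "az": 0}
    - {"fingers": -1, "x": 0, "y": 0, "z": -0.03, "ax": 0, "ay": 0, "az": 0}
    - {"fingers": -1, "x": 0, "y": 0, "z": -0.03, "ax": 0, "ay": 0, "az": 0}
    - {"fingers": -1, "x": 0, "y": 0, "z": -0.03, "ax": 0, "ay": 0, "az": 0}
    - {"fingers": -1, "x": 0, "y": 0, "z": 0, "ax": 0, "ay": 0, "az": 0}
    - {"fingers": -1, "x": 0, "y": 0, "z": 0, "ax": 0, "ay": 0, "az": 0}
    - {"fingers": -1, "x": 0, "y": 0, "z": 0, "ax": 0, "ay": 0, "az": 0}

```text
clock: 11.73
tcp_pos: [0.4488, 0.3111, 0.1828]
orientation: [-2.175, -2.267, 0.002]
contact_force: [-0.7, -0.4, -0.6]
grip_width: -0.0002
gripper_force: 0.0
```

```bash
python3 - <<'E'
from bench import r
import cv2
f=r.grab_frame("top");cv2.imwrite("pics/end.png",cv2.resize(f["frame"][130:290,150:390,::-1],None,fx=3,fy=3))
E
```

```text
(no output)
```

View pics/end.png

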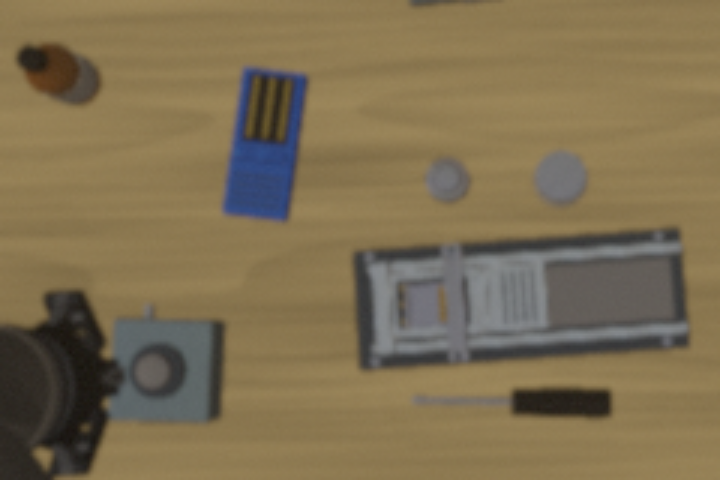

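The carrier is home under the bridge (nose at crop (385,305)), the button is out again, and the other objects in view are where they stood.

```bash
python3 -c "
from bench import r
print(r.hand_in())"
```

```text
the job is handed in; nothing more can be done
None
```

The job is handed in: I pressed the carrier down and slid it home against the end stop, then pressed the push button fully down and released it, with nothing else seen to have moved.

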